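# Open the slide-lid tool box and set up the tamping station

## Task

Set up the tamping station on the cafe bar: slide the wooden lid of the bamboo tool box straight out along its grooves by its pull until it is free, and lay it flat inside the rim of the blue tray with the pull on top. Then lift the tamper and the aluminium dosing cup out of the box and stand both upright, wholly on the black tamping mat. Set everything down gently rather than dropping it, and leave the milk jug, portafilter, syrup bottle and mug where they stand.

Things in the scene. Friction and masses are not known exactly. Their poses are not given: they have to be found in the camera images.
- box_floor (a point): Bamboo tool box, 220 (x) by 164 (y) by 108 mm high; it does not move. Centre of the inside floor, 8 mm above the bar, z up; the lid slides out along +x. Inside 204 (x) by 140 mm (y), with a low divider 6 mm thick and 22 mm high at x = 0. At x about +52 and -52 mm (y within 10 mm) one tool each stands upright on the floor, the tamper in either place.
- box_exit (a point): The end of the box over which the lid comes out: middle of the end, at the height of the ledge the lid rests on, 88 mm above and 110 mm in +x of box_floor, same axes. The grooves are 8 mm high; the two side walls and the closed end have a lip over the lid, top 12 mm above this point, with 140 mm clear between the side lips; the end wall here stays 4 mm below it.
- lid_mid (a point): Brown wooden lid, loose plate 212 (x) by 151 (y) by 6 mm, about 0.16 kg, shut in the grooves with 2 mm of play sideways and up; slides easily. Centre of the plate; +x is the end that comes out first, z out of the face with the pull. Shut, it lies 3.5 mm in +x of box_floor. It is out of the grooves after sliding 213 mm and cannot be lifted before.
- lid_pull (a point): Centre of the pull, a dark wooden bar standing on the lid: 16 mm thick along the slide (x), 80 mm long across it (y), 26 mm high. 45 mm from lid_mid along the lid's +x and 16 mm above it: 13 mm below the bar's top, 13 mm above the lid's upper face. Same axes as lid_mid.
- tamper_mid (a point): Coffee tamper, 84 mm high, upright: round steel base of 58 mm diameter and 20 mm height, thin neck, dark wooden handle of 33 mm diameter from 48 to 77 mm above its foot, rounded above. The point is on its axis, 42 mm above its foot; z up its axis. About 0.36 kg.
- cup_mid (a point): Aluminium dosing cup, a plain cylinder of 53 mm outer diameter and 78 mm height, open at the top, wall 3 mm, upright. The point is on its axis, 39 mm above its foot; z up towards the mouth. About 0.13 kg.
- tray_floor (a point): Shallow blue tray, 270 mm (x) by 205 mm (y) outside, 260 by 195 mm inside, rim 14 mm high above the bar; it does not move. The point is the centre of its inner floor, 5 mm above the bar; x along the long side, z up. The tray and the mat may change places.
- mat_top (a point): Black tamping mat, 220 mm (x) by 150 mm (y) by 6 mm thick, flat; it does not move. The point is the centre of its upper face; x along the long side, z up.
- milk_jug: Bystander: steel milk jug, 84 mm diameter at the foot, 105 mm high, handle reaching 68 mm from its axis towards its -x. Stands beside the path of the lid, at least 30 mm clear of it. Origin at the centre of its underside.
- portafilter: Bystander: portafilter lying on the bar, basket 72 mm in diameter (lugs 90 mm across) and 48 mm high, with a black handle reaching 182 mm from the basket's axis along its -x, 28 mm thick, 30 mm above the bar. Origin under the centre of the basket.
- syrup: Bystander: upright amber syrup bottle, 70 mm in diameter, 200 mm high, standing near the shut end of the box. Origin at the centre of its underside.
- mug: Bystander: white mug, 80 mm in diameter, 85 mm high, handle towards its +y. Origin at the centre of its underside.

How it is judged:
By the outcome, as a careful person would: the job done as asked, in the order asked, and still so for the second after the job is handed in, with the robot touching nothing.
It also fails if it takes over 72 s, if anything falls off the work surface, if the arm or the gripper's body presses on something with over 40 N, if the wrist force passes 120 N, or if a joint passes its speed limit or range.

## Robot

A 7-joint arm with a two-finger parallel gripper is mounted at the origin on the work surface. World frame = base frame: x ahead of the robot, y to its left, z up, the work surface at z = 0. Lengths are in m, angles in rad, forces in N, time in s.
With the tool pointing down it reaches from about 0.425 to 0.875 m from the base axis. Payload 4.7 kg.
Tool frame: the origin (TCP) lies between the finger pads; the fingertips stand 14 mm ahead of it and the grasp point (between the pads) lies 5 mm behind it; z points along the fingers, y is the line along which they close (so a half turn about z gives the same grasp; the last joint's range is limited). The gripper opens to 87 mm and grips with 3 to 60 N. Pads are 19 mm wide; open, the fingers measure 117 mm over their backs; the gripper's body (75 mm by 190 mm) begins 51 mm behind the grasp point.
Start: joints at [-1.212, 0.321, -0.07, 1.45, 0.023, 1.371, -0.057], TCP at [0.22, 0.612, 0.237] pointing down, gripper open.
Joint ranges: [-2.86, 2.86], [-0.3, 2.09], [-1.38, 1.24], [0.06, 2.45], [-1.56, 4.7], [0.09, 2.05], [-2.69, 2.69]. Speed limits (rad/s): [2.57, 2.57, 3.14, 3.14, 3.14, 3.14, 3.14].

## Interface

Orientations are given as a rotation vector (axis times angle).
In Python, from bench import ctrl gives the robot as it stands.
- The arm moves only by the tool step_arm, never from a script. Its argument "commands" is a list of rows, each an object with "travel": the shift along the tool's x, y, z in m, a list of three; "turn": the turn, a rotation vector about the tool's x, y, z in degrees, a list of three. A call has 1 to 5 rows; each row is the pose to reach, as a shift and turn from the pose commanded when the call began, along the tool's axes at that moment; what a row does not reach only later rows make up. A row lasts 1/10 s, in which the tool goes at most 50 mm and 8.59 degrees, less where a joint would pass 70% of its speed; a pose out of reach is approached as far as the arm can. A call with a gripper value outside its range is refused whole. "gripper" is the opening, from 0 (shut) to 1 (fully open), set as the call begins (left out, the last holds). The fingers move at their own pace and stop on an object; "force" is the grip in N (left out, the last holds). Time passes only in rows, so rows that repeat a pose let the fingers close. It gives the time, the measured TCP pose, the force, the opening and the grip force at its end, in the units of the state.
- ctrl.get_state(): the state, without advancing time (a new reading comes with each control period).
- ctrl.get_image(name): name is "scene" or "top" or "wrist"; returns the picture (480x640x3 uint8, red, green, blue); there is no depth.
- ctrl.camera_model(name): a dict with "fx", "fy", "cx", "cy" (pixels), "R" (3x3) and "t" (3): a world point X has camera coordinates R X + t; the wrist camera has in their place "T_tool_cam" (4x4, takes a point from camera to tool coordinates, whose origin is the TCP and whose axes are the flange's). Camera axes: x right, y down, z forward; pixel columns grow to the right and rows downward; lengths in m; the calibration is good to about 2 mm. A picture is of the moment at which its call begins: read the wrist's pose just before it. camera_model takes no time and is no camera call.
- ctrl.close_job(): hands the job in; it is judged then, once.
The state is a dict: "time": time; "joint_positions": joint angles; "qd": joint speeds; "joint_torque": joint torques, N m; "position": TCP position; "tool_rot": TCP orientation; "ft_force": force on the tool from outside, world axes, zero at the start; "torque": the same for the moment, N m; "grip_width": opening from 0.0 (shut) to 1.0 (fully open); "grip_force": force on a finger pad.
Only numpy, scipy, OpenCV 4.12 (cv2) and the standard library are available. Lean on these libraries where they do the work, as an engineer would, in place of code of your own. Each camera call takes 0.05 s, during which the arm holds its last target. There are 200 camera calls.

## Working session

There is one attempt and no reset: what is moved stays moved. The work goes in short steps, Python scripts to look and compute and a tool call to move; the robot and the scene stay as the last step left them, time stands still between calls to the robot, and variables do not carry over. Pictures are saved under pics/ and viewed, at most 10 in all, crops included, and the job is handed in when it is done.

Besides the shell and the picture viewer there is one more tool, called by a JSON object that holds its "fn" and its "kwargs", one argument or row to a line. step_arm: Moves the arm, as the interface text tells. Its arguments: {"type":"object","properties":{"commands":{"type":"array"},"gripper":{"type":"number"},"force":{"type":"number"}},"required":["commands"]}

```bash
ls; mkdir -p pics
python3 - <<'E'
from bench import ctrl
import cv2,json
s=ctrl.get_state()
for k in('time','position','tool_rot','ft_force','grip_width'):print(k,s[k])
for n in('scene','top'):
    cv2.imwrite(f'pics/{n}0.png',ctrl.get_image(n)[:,:,::-1])
for n in('scene','top','wrist'):print(n,ctrl.camera_model(n))
E
```

```text
pics
time 0.0
position [0.21957448 0.61122287 0.2354587 ]
tool_rot [-5.38802208e-01 -3.09481603e+00  3.00169467e-03]
ft_force [ 0.57534448 -0.45814082  0.10809398]
grip_width 0.9975822490199863
scene {'fx': 545.0008044250436, 'fy': 545.0008044250436, 'cx': 325.25611117873655, 'cy': 236.32032353537122, 'R': array([[ 0.69680967,  0.71717728, -0.01063169],
       [ 0.45515135, -0.45358398, -0.76622374],
       [-0.55434062,  0.52907309, -0.64248591]]), 't': array([-0.33039731, -0.19756257,  1.58121788])}
top {'fx': 504.174434182541, 'fy': 504.174434182541, 'cx': 321.0012007791394, 'cy': 234.30495594018848, 'R': array([[-2.04750060e-03, -9.99895291e-01,  1.43253346e-02],
       [-9.93825537e-01,  4.45463915e-04, -1.10953158e-01],
       [ 1.10935159e-01, -1.44640600e-02, -9.93722387e-01]]), 't': array([-0.05259088,  0.57335809,  1.34626006])}
wrist {'fx': 410.46657307707426, 'fy': 410.46657307707426, 'cx': 322.13142873566375, 'cy': 239.93090802195232, 'T_tool_cam': array([[-1.66087992e-03, -9.64025340e-01, -2.65805164e-01,
         7.38932723e-02],
       [ 9.99998589e-01, -1.66766649e-03, -2.00164736e-04,
         1.16030701e-03],
       [-2.50310487e-04, -2.65805121e-01,  9.64026750e-01,
        -1.47645535e-01],
       [ 0.00000000e+00,  0.00000000e+00,  0.00000000e+00,
         1.00000000e+00]])}
```

View pics/top0.png

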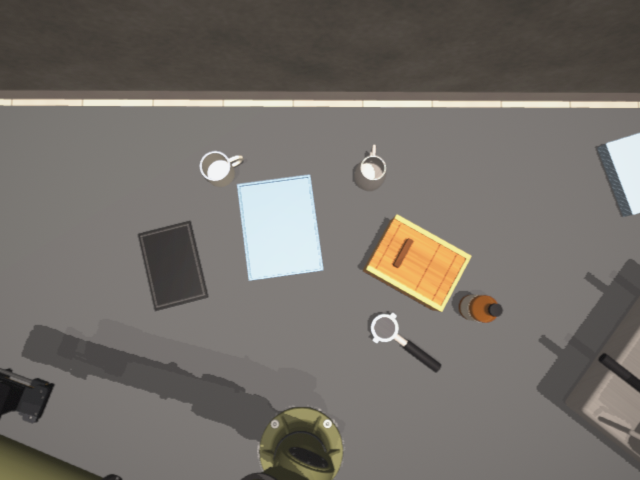

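View pics/scene0.png

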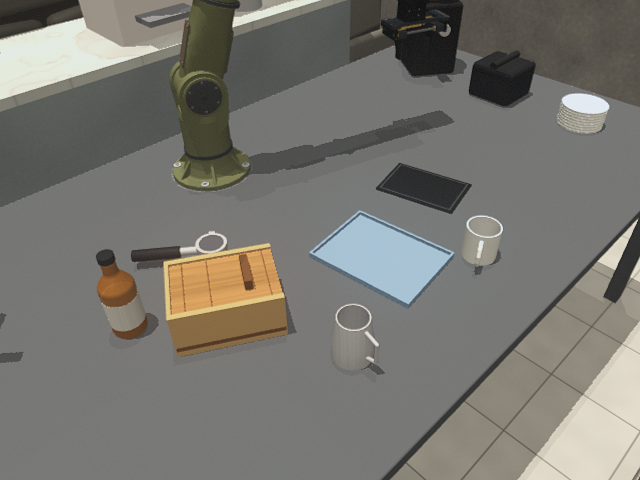

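The top view shows the box at about (418,262) with the pull at (403,253), so the lid exits to the upper left. The tray is at (281,228), the mat at (172,265), the jug at (371,172), the portafilter at (385,327), the syrup at (485,308) and the mug at (218,168). Next I measure these.

```bash
cat > h.py <<'E'
import numpy as np,cv2
from bench import ctrl
from scipy.spatial.transform import Rotation as Ro
def ray(n,uv,z,pose=None):
    m=ctrl.camera_model(n)
    d=np.array([(uv[0]-m['cx'])/m['fx'],(uv[1]-m['cy'])/m['fy'],1])
    if n=='wrist':
        T=m['T_tool_cam'];Rw=Ro.from_rotvec(pose[1]).as_matrix()
        o=np.array(pose[0])+Rw@T[:3,3];d=Rw@T[:3,:3]@d
    else: o=-m['R'].T@m['t'];d=m['R'].T@d
    return o+d*(z-o[2])/d[2]
def pose():
    s=ctrl.get_state();return np.array(s['position']),np.array(s['tool_rot'])
def proj(n,X,p=None):
    m=ctrl.camera_model(n);X=np.array(X,float)
    if n=='wrist':
        T=m['T_tool_cam'];Rw=Ro.from_rotvec(p[1]).as_matrix()
        c=T[:3,:3].T@(Rw.T@(X-p[0])-T[:3,3])
    else:c=m['R']@X+m['t']
    return np.array([m['fx']*c[0]/c[2]+m['cx'],m['fy']*c[1]/c[2]+m['cy']])
E
python3 - <<'E'
from h import *
im=cv2.imread('pics/top0.png');hsv=cv2.cvtColor(im,cv2.COLOR_BGR2HSV)
def rect(mask,z,name):
    c,_=cv2.findContours(mask,cv2.RETR_EXTERNAL,cv2.CHAIN_APPROX_NONE)
    c=max(c,key=cv2.contourArea)[:,0].astype(float)
    w=np.array([ray('top',p,z)[:2] for p in c],np.float32)
    r=cv2.minAreaRect(w);print(name,np.round(r[0],4),np.round(r[1],4),r[2]);return r
roi=lambda m,x0,y0,x1,y1:cv2.bitwise_and(m,cv2.rectangle(np.zeros_like(m),(x0,y0),(x1,y1),255,-1))
rect(roi(cv2.inRange(hsv,(90,40,100),(120,255,255)),225,165,335,290),.014,'tray')
rect(roi(cv2.inRange(hsv,(0,0,0),(180,255,48)),130,215,215,315),.006,'mat')
bx=roi(cv2.inRange(hsv,(8,90,120),(35,255,255)),355,205,475,315)
rect(bx,.108,'box')
pl=roi(cv2.inRange(hsv,(0,60,0),(20,255,125)),385,230,425,275);rect(pl,.128,'pull')
rim=cv2.inRange(hsv,(18,100,200),(35,255,255));rect(roi(rim,355,205,475,315),.108,'rim')
for n,uv,z in[('jug',(371,163),.105),('pf',(385,327),.048),('mug',(216,161),.085)]:print(n,ray('top',uv,z))
cv2.imwrite('pics/c.png',cv2.resize(im[150:390,130:520],None,fx=2,fy=2,interpolation=cv2.INTER_CUBIC))
E
```

```text
tray [0.7142 0.0984] [0.0894 0.2205] 32.157779693603516Traceback (most recent call last):
  File "<stdin>", line 10, in <module>
  File "<stdin>", line 5, in rect
ValueError: max() iterable argument is empty
```

```bash
cat > m.py <<'E'
from h import *
im=cv2.imread('pics/top0.png');hsv=cv2.cvtColor(im,cv2.COLOR_BGR2HSV)
for p in[(280,228),(242,185),(172,265),(142,240),(120,265),(403,253),(430,262),(400,220),(384,290)]:print(p,hsv[p[1],p[0]],end=' ')
print()
def rect(box,lo,hi,z,name):
    x0,y0,x1,y1=box
    m=np.zeros(im.shape[:2],np.uint8);m[y0:y1,x0:x1]=cv2.inRange(hsv,lo,hi)[y0:y1,x0:x1]
    c,_=cv2.findContours(m,cv2.RETR_EXTERNAL,cv2.CHAIN_APPROX_NONE)
    if not c: return print(name,'none')
    c=max(c,key=cv2.contourArea)[:,0].astype(float)
    w=np.array([ray('top',p,z)[:2] for p in c],np.float32)
    r=cv2.minAreaRect(w);print(name,np.round(r[0],4),np.round(r[1],4),round(r[2],2))
rect((225,165,335,290),(85,25,90),(125,255,255),.014,'tray')
rect((130,215,215,315),(0,0,0),(180,255,58),.006,'mat')
rect((355,205,475,315),(5,80,100),(40,255,255),.108,'box')
rect((385,230,425,275),(0,60,0),(20,255,135),.128,'pull')
for n,uv,z in[('jug',(372,164),.105),('pf',(385,327),.048),('mug',(216,161),.085)]:print(n,ray('top',uv,z))
cv2.imwrite('pics/c.png',cv2.resize(im[150:390,130:520],None,fx=2,fy=2,interpolation=cv2.INTER_CUBIC))
E
python3 m.py
```

```text
(280, 228) [ 98  24 244] (242, 185) [103  55 213] (172, 265) [ 8 17 60] (142, 240) [11 23 87] (120, 265) [ 11  16 127] (403, 253) [ 11 161 166] (430, 262) [ 14 164 223] (400, 220) [ 28  89 241] (384, 290) [ 15  16 129] 
tray [0.5972 0.0618] [0.273  0.2081] 7.82
mat [0.5266 0.3949] [0.1041 0.065 ] 14.4
box [ 0.4904 -0.299 ] [0.2259 0.1725] 60.49
pull [ 0.5176 -0.2515] [0.0099 0.0757] 66.85
jug [ 0.75144636 -0.18697471  0.105     ]
pf [ 0.32398712 -0.22239713  0.048     ]
mug [0.76405227 0.22684102 0.085     ]
```

View pics/c.png

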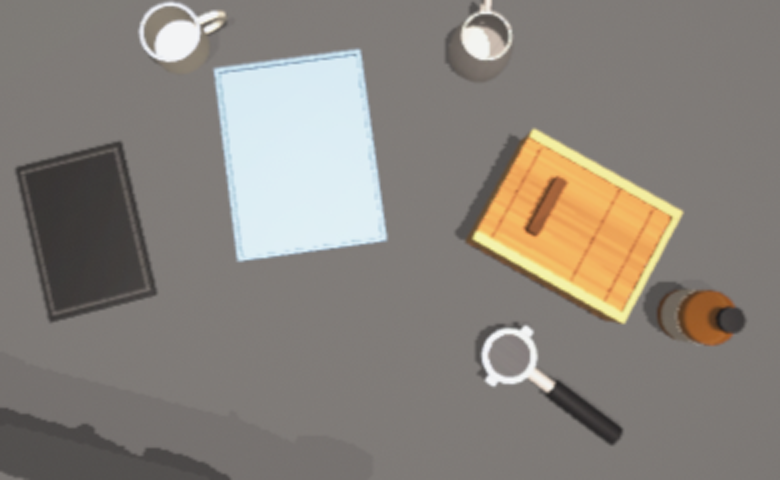

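```bash
cat >> h.py <<'E'
def yaw(R): return np.degrees(np.arctan2(R[1,1],R[0,1]))
def plan(xyz,yd,p=None,half=True):
    "travel/turn to TCP xyz, tool down, closing line at yd deg; returns new pose"
    p=p or pose();R=Ro.from_rotvec(p[1]).as_matrix()
    if half:
        y0=yaw(R); yd=y0+((yd-y0+90)%180-90)
    a=np.radians(yd);y=np.array([np.cos(a),np.sin(a),0]);z=np.array([0,0,-1.]);x=np.cross(y,z)
    Rt=np.stack([x,y,z],1)
    print('travel',np.round(R.T@(np.array(xyz)-p[0]),4),'turn',np.round(np.degrees(Ro.from_matrix(R.T@Rt).as_rotvec()),1))
    return (np.array(xyz,float),Ro.from_matrix(Rt).as_rotvec())
def corners(n,uvs,z,**k):
    w=np.array([ray(n,p,z,**k) for p in uvs])[:,:2]
    print('c',np.round(w.mean(0),4),'sides',np.round(np.linalg.norm(np.roll(w,-1,0)-w,axis=1),4),'ang',np.round([np.degrees(np.arctan2(*(np.roll(w,-1,0)-w)[i][::-1])) for i in range(4)],1));return w
E
python3 - <<'E'
from h import *
print(yaw(Ro.from_rotvec(pose()[1]).as_matrix()))
f=lambda L:[(130+u/2,150+v/2) for u,v in L]
corners('top',f([(16,168),(121,143),(156,293),(51,321)]),.006)
corners('top',f([(534,129),(683,213),(626,322),(473,238)]),.108)
corners('top',f([(214,69),(360,50),(386,241),(239,261)]),.014)
p=plan((.48,.2,.27),65)
p=plan((.50,-.27,.27),60.5,p)
E
```

```text
70.24570077036714
c [0.4904 0.3545] sides [0.1483 0.2141 0.1468 0.2172] ang [ -76.4 -165.6  104.8   14.8]
c [ 0.4917 -0.3055] sides [0.2199 0.1593 0.2216 0.163 ] ang [-119.9  150.7   61.1  -29.8]
c [0.5954 0.0604] sides [0.2058 0.27   0.2031 0.2701] ang [ -82.4 -172.4   97.6    8.2]
travel [-0.3841 -0.2991 -0.0339] turn [-0.1  0.   5.2]
travel [-0.2168 -0.4175  0.    ] turn [0.  0.  4.5]
```

{"fn": "step_arm", "kwargs": {
  "commands": [
    {"travel": [-0.04,-0.03,-0.005],"turn": [0,0,1]},
    {"travel": [-0.08,-0.06,-0.01],"turn": [0,0,2]},
    {"travel": [-0.12,-0.09,-0.015],"turn": [0,0,3]},
    {"travel": [-0.16,-0.12,-0.02],"turn": [0,0,3]},
    {"travel": [-0.19,-0.15,-0.03],"turn": [0,0,3]}
  ]
}}

```text
time: 0.6
position: [0.3494, 0.4032, 0.2657]
tool_rot: [-0.623, -3.079, 0.003]
ft_force: [0.2, -0.2, -0.4]
grip_width: 1.003
grip_force: 0.0
```

{"fn": "step_arm", "kwargs": {
  "commands": [
    {"travel": [-0.04,-0.03,-0.005],"turn": [0,0,1]},
    {"travel": [-0.08,-0.06,-0.005],"turn": [0,0,2]},
    {"travel": [-0.12,-0.09,-0.005],"turn": [0,0,2]},
    {"travel": [-0.155,-0.13,-0.005],"turn": [0,0,2]},
    {"travel": [-0.18,-0.16,-0.005],"turn": [0,0,2]}
  ]
}}

```text
time: 1.1
position: [0.4526, 0.1861, 0.2713]
tool_rot: [-0.677, -3.068, 0.001]
ft_force: [-0.4, 1.0, 0.7]
grip_width: 0.999
grip_force: 0.0
```

{"fn": "step_arm", "kwargs": {
  "commands": [
    {"travel": [-0.022,-0.043,0],"turn": [0,0,1]},
    {"travel": [-0.044,-0.086,0],"turn": [0,0,2]},
    {"travel": [-0.066,-0.129,0],"turn": [0,0,3]},
    {"travel": [-0.088,-0.171,0],"turn": [0,0,4]},
    {"travel": [-0.11,-0.213,0],"turn": [0,0,5]}
  ]
}}

```text
time: 1.6
position: [0.4621, -0.0522, 0.2714]
tool_rot: [-0.808, -3.036, -0.001]
ft_force: [0.6, -0.0, 0.2]
grip_width: 1.001
grip_force: 0.0
```

Run:
```python
from h import *
p=plan((.50,-.27,.27),60.5)
print(pose(),ctrl.get_state()['time'])
```

```text
travel [-0.1411 -0.1702  0.0012] turn [ 0.  -0.  -0.3]
(array([ 0.46212978, -0.05223125,  0.27136924]), array([-8.07589913e-01, -3.03598850e+00, -9.14850386e-04])) 1.6
```

{"fn": "step_arm", "kwargs": {
  "commands": [
    {"travel": [-0.03,-0.036,0]},
    {"travel": [-0.06,-0.072,0]},
    {"travel": [-0.09,-0.108,0]},
    {"travel": [-0.12,-0.144,0]},
    {"travel": [-0.141,-0.17,0]}
  ]
}}

```text
$.commands[0]: bad value
```

Run:
```python
from h import *
p=pose();np.save('p1.npy',p);im=ctrl.get_image('wrist')[:,:,::-1].copy();cv2.imwrite('pics/w1.png',im)
print(p,proj('wrist',(.5154,-.2618,.128),p))
```

```text
(array([ 0.46212978, -0.05223125,  0.27136924]), array([-8.07589913e-01, -3.03598850e+00, -9.14850386e-04])) [133.78418644 408.06690457]
```

View pics/w1.png

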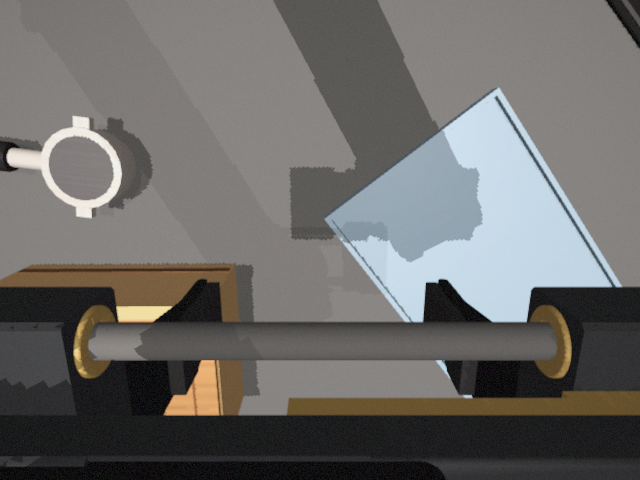

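The zero-turn row was refused because "turn" is required. The picture, taken from the old pose, shows the portafilter and tray. The fingers block the area under the TCP, at rows 280–400, so I will look from an offset.

Run:
```python
from h import *
p=plan((.570,-.292,.27),60.5)
```

```text
travel [-0.2098 -0.1435  0.0028] turn [-0.2  0.2 -1. ]
```

{"fn": "step_arm", "kwargs": {
  "commands": [
    {"travel": [-0.04,-0.028,0],"turn": [0,0,0]},
    {"travel": [-0.08,-0.056,0],"turn": [0,0,0]},
    {"travel": [-0.12,-0.084,0],"turn": [0,0,0]},
    {"travel": [-0.16,-0.112,0],"turn": [0,0,0]},
    {"travel": [-0.2,-0.14,0],"turn": [0,0,0]}
  ]
}}

```text
time: 2.15
position: [0.5678, -0.272, 0.2712]
tool_rot: [-0.804, -3.037, -0.001]
ft_force: [0.8, -0.5, 1.1]
grip_width: 1.0
grip_force: 0.0
```

{"fn": "step_arm", "kwargs": {
  "commands": [
    {"travel": [-0.01,-0.003,0],"turn": [0,0,0]},
    {"travel": [-0.01,-0.003,0],"turn": [0,0,0]}
  ]
}}

```text
time: 2.35
position: [0.5738, -0.2802, 0.2701]
tool_rot: [-0.811, -3.033, 0.003]
ft_force: [-0.5, 0.4, 0.8]
grip_width: 1.001
grip_force: 0.0
```

Run:
```python
from h import *
p=pose();np.save('p1.npy',p);im=ctrl.get_image('wrist')[:,:,::-1].copy();cv2.imwrite('pics/w2.png',im)
print(p,proj('wrist',(.5154,-.2618,.128),p))
```

```text
(array([ 0.57383848, -0.28016937,  0.27012868]), array([-8.10641796e-01, -3.03273659e+00,  2.79414449e-03])) [302.02736539 148.63924495]
```

View pics/w2.png

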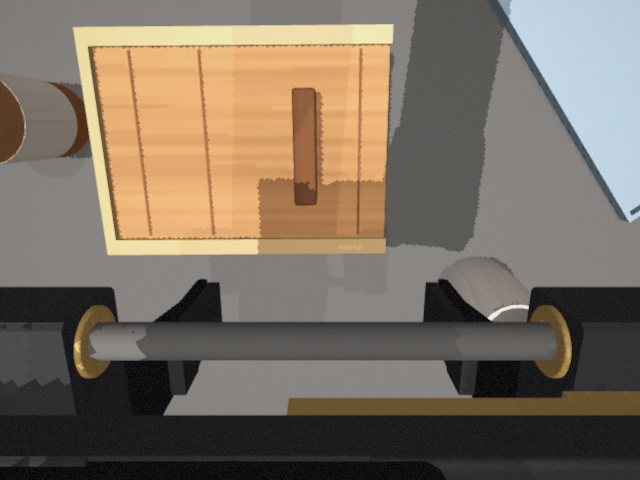

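Clear view: the pull's top runs (292,88)–(317,205), and the box's outer top corners are (75,28), (393,25), (385,253), (109,254).

Run:
```python
from h import *
p=np.load('p1.npy');p=(p[0],p[1])
w=corners('wrist',[(292,88),(315.5,88),(317,205),(294.5,205)],.128,pose=p)
b=corners('wrist',[(75,28),(393,25),(385,253),(109,254)],.108,pose=p)
c=w.mean(0)
print('yaw',yaw(Ro.from_rotvec(p[1]).as_matrix()))
plan((*c,.2),60.2)
```

```text
c [ 0.5164 -0.2602] sides [0.0156 0.0788 0.0161 0.0788] ang [  60.   -29.5 -120.   150.2]
c [ 0.4928 -0.3021] sides [0.2182 0.1632 0.2183 0.1624] ang [  60.4  -29.6 -119.8  150.4]
yaw 60.06984970473525
travel [ 0.0588 -0.0127  0.0707] turn [-0.  -0.1 -0. ]
```

{"fn": "step_arm", "kwargs": {
  "commands": [
    {"travel": [0.03,-0.006,0.035],"turn": [0,0,0]},
    {"travel": [0.059,-0.0125,0.07],"turn": [0,0,0]},
    {"travel": [0.059,-0.0125,0.1],"turn": [0,0,0]},
    {"travel": [0.059,-0.0125,0.12],"turn": [0,0,0]},
    {"travel": [0.059,-0.0125,0.12],"turn": [0,0,0]}
  ],
  "gripper": 0.5,
  "force": 25
}}

```text
time: 2.9
position: [0.5148, -0.2563, 0.1492]
tool_rot: [-0.801, -3.033, -0.005]
ft_force: [0.5, 0.4, -0.0]
grip_width: 0.631
grip_force: 0.0
```

Run:
```python
from h import *
plan((.5165,-.2602,.119),60.3)
```

```text
travel [-0.0036 -0.0026  0.0301] turn [ 0.1 -0.3  0.1]
```

{"fn": "step_arm", "kwargs": {
  "commands": [
    {"travel": [-0.002,-0.003,0.012],"turn": [0,0,0]},
    {"travel": [-0.002,-0.003,0.022],"turn": [0,0,0]},
    {"travel": [-0.002,-0.003,0.029],"turn": [0,0,0]},
    {"travel": [-0.002,-0.003,0.03],"turn": [0,0,0]}
  ]
}}

```text
time: 3.3
position: [0.5165, -0.2636, 0.1207]
tool_rot: [-0.806, -3.035, -0.0]
ft_force: [-0.6, 0.8, -1.0]
grip_width: 0.503
grip_force: 0.0
```

{"fn": "step_arm", "kwargs": {
  "commands": [
    {"travel": [0,0,0],"turn": [0,0,0]},
    {"travel": [0,0,0],"turn": [0,0,0]},
    {"travel": [0,0,0],"turn": [0,0,0]},
    {"travel": [0,0,0],"turn": [0,0,0]}
  ],
  "gripper": 0,
  "force": 25
}}

```text
time: 3.7
position: [0.517, -0.264, 0.1219]
tool_rot: [0.807, 3.036, 0.0]
ft_force: [0.0, -0.3, 0.3]
grip_width: 0.221
grip_force: 0.0
```

Run:
```python
from h import *
s=ctrl.get_state();P=pose();print(P,s['ft_force'],s['grip_width'],s['grip_force'])
d=np.array([np.cos(np.radians(60.3)),np.sin(np.radians(60.3)),0])
plan(P[0]+.217*d,60.3)
```

```text
(array([ 0.51702562, -0.26395497,  0.12186576]), array([8.06528451e-01, 3.03566421e+00, 1.21235436e-04])) [ 0.01206965 -0.29547193  0.28666934] 0.22143925876012974 0.0
travel [2.00e-04 2.17e-01 1.00e-04] turn [ 0.   0.  -0.1]
```

{"fn": "step_arm", "kwargs": {
  "commands": [
    {"travel": [0,0,0.002],"turn": [0,0,0]},
    {"travel": [0,0,0.002],"turn": [0,0,0]},
    {"travel": [0,0,0.002],"turn": [0,0,0]},
    {"travel": [0,0,0.002],"turn": [0,0,0]}
  ]
}}

```text
time: 4.1
position: [0.5173, -0.2638, 0.1213]
tool_rot: [0.806, 3.035, 0.002]
ft_force: [-3.4, 2.6, 9.8]
grip_width: 0.177
grip_force: 25.0
```

{"fn": "step_arm", "kwargs": {
  "commands": [
    {"travel": [0,0.01,0],"turn": [0,0,0]},
    {"travel": [0,0.025,0],"turn": [0,0,0]},
    {"travel": [0,0.045,0],"turn": [0,0,0]},
    {"travel": [0,0.065,0],"turn": [0,0,0]},
    {"travel": [0,0.08,0],"turn": [0,0,0]}
  ]
}}

```text
time: 4.6
position: [0.5574, -0.1959, 0.1212]
tool_rot: [0.807, 3.034, -0.004]
ft_force: [-2.3, -3.2, 5.8]
grip_width: 0.184
grip_force: 25.0
```

{"fn": "step_arm", "kwargs": {
  "commands": [
    {"travel": [0,0.015,-0.001],"turn": [0,0,0]},
    {"travel": [0,0.035,-0.001],"turn": [0,0,0]},
    {"travel": [0,0.055,-0.001],"turn": [0,0,0]},
    {"travel": [0,0.075,-0.001],"turn": [0,0,0]},
    {"travel": [0,0.095,-0.001],"turn": [0,0,0]}
  ]
}}

```text
time: 5.1
position: [0.6041, -0.1112, 0.1206]
tool_rot: [-0.807, -3.036, 0.001]
ft_force: [-0.3, -1.4, 1.1]
grip_width: 0.178
grip_force: 25.0
```

{"fn": "step_arm", "kwargs": {
  "commands": [
    {"travel": [0,0.015,0],"turn": [0,0,0]},
    {"travel": [0,0.03,0],"turn": [0,0,0]},
    {"travel": [0,0.045,0],"turn": [0,0,0]},
    {"travel": [0,0.055,0],"turn": [0,0,0]},
    {"travel": [0,0.055,0],"turn": [0,0,0]}
  ]
}}

```text
time: 5.6
position: [0.6316, -0.0611, 0.1198]
tool_rot: [-0.802, -3.037, -0.002]
ft_force: [0.1, -0.7, -1.8]
grip_width: 0.179
grip_force: 25.0
```

Run:
```python
from h import *
s=ctrl.get_state();P=pose();print(P,s['ft_force'],s['grip_width'])
cv2.imwrite('pics/s3.png',ctrl.get_image('scene')[150:400,120:500,::-1])
```

```text
(array([ 0.63159782, -0.06111056,  0.11984628]), array([-8.01723350e-01, -3.03669202e+00, -2.27784812e-03])) [ 0.13627106 -0.67910741 -1.79636575] 0.17901592556854948
```

View pics/s3.png

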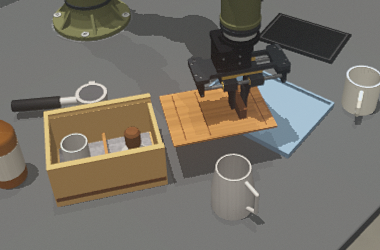

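The lid is out of the grooves. The tamper stands in the exit-side half of the box and the cup in the far half.

Run:
```python
from h import *
P=pose();R=Ro.from_rotvec(P[1]).as_matrix()
p=(P[0]+[0,0,.045],P[1])
plan((.6406,.0672,.12),7.9,p)
```

```text
travel [0.056  0.1178 0.045 ] turn [-0.  -0.1 52.4]
```

{"fn": "step_arm", "kwargs": {
  "commands": [
    {"travel": [0,0.003,-0.01],"turn": [0,0,0]},
    {"travel": [0,0.01,-0.025],"turn": [0,0,0]},
    {"travel": [0,0.015,-0.04],"turn": [0,0,0]},
    {"travel": [0,0.02,-0.045],"turn": [0,0,0]}
  ]
}}

```text
time: 6.05
position: [0.6427, -0.0467, 0.169]
tool_rot: [0.806, 3.032, 0.003]
ft_force: [-0.9, 0.7, -2.3]
grip_width: 0.18
grip_force: 25.0
```

{"fn": "step_arm", "kwargs": {
  "commands": [
    {"travel": [0.01,0.02,0],"turn": [0,0,7.5]},
    {"travel": [0.02,0.04,0],"turn": [0,0,15]},
    {"travel": [0.03,0.06,0],"turn": [0,0,22.5]},
    {"travel": [0.04,0.08,0],"turn": [0,0,30]},
    {"travel": [0.056,0.098,0],"turn": [0,0,37.5]}
  ]
}}

```text
time: 6.55
position: [0.6416, 0.0671, 0.1663]
tool_rot: [1.746, 2.61, 0.001]
ft_force: [-0.9, -1.3, -2.5]
grip_width: 0.18
grip_force: 25.0
```

{"fn": "step_arm", "kwargs": {
  "commands": [
    {"travel": [0,0,0.005],"turn": [0,0,7.5]},
    {"travel": [0,0,0.02],"turn": [0,0,15]},
    {"travel": [0,0,0.035],"turn": [0,0,15]},
    {"travel": [0,0,0.05],"turn": [0,0,15]},
    {"travel": [0,0,0.05],"turn": [0,0,15]}
  ]
}}

```text
time: 7.05
position: [0.6391, 0.0661, 0.1128]
tool_rot: [-2.062, -2.366, 0.005]
ft_force: [-0.4, 0.2, -1.3]
grip_width: 0.178
grip_force: 25.0
```

Run:
```python
from h import *
s=ctrl.get_state();P=pose();print(P,s['ft_force'],s['grip_width'])
plan((.6406,.0672,.042),7.9)
```

```text
(array([0.63914601, 0.066084  , 0.11284914]), array([-2.06208052, -2.36623479,  0.0054326 ])) [-0.41057413  0.17844452 -1.34872542] 0.1783965125834662
travel [0.0009 0.0019 0.0708] turn [-0.3  0.  -0. ]
```

{"fn": "step_arm", "kwargs": {
  "commands": [
    {"travel": [0.001,0.002,0.02],"turn": [0,0,0]},
    {"travel": [0.001,0.002,0.04],"turn": [0,0,0]},
    {"travel": [0.001,0.002,0.055],"turn": [0,0,0]},
    {"travel": [0.001,0.002,0.068],"turn": [0,0,0]},
    {"travel": [0.001,0.002,0.071],"turn": [0,0,0]}
  ]
}}

```text
time: 7.55
position: [0.6419, 0.0672, 0.0431]
tool_rot: [-2.065, -2.366, 0.003]
ft_force: [0.2, 0.0, -3.1]
grip_width: 0.18
grip_force: 25.0
```

{"fn": "step_arm", "kwargs": {
  "commands": [
    {"travel": [0,0,0.003],"turn": [0,0,0]},
    {"travel": [0,0,0.006],"turn": [0,0,0]},
    {"travel": [0,0,0.008],"turn": [0,0,0]},
    {"travel": [0,0,0.009],"turn": [0,0,0]}
  ]
}}

```text
time: 7.95
position: [0.643, 0.0674, 0.0359]
tool_rot: [2.066, 2.366, 0.001]
ft_force: [-0.2, 1.0, -2.1]
grip_width: 0.184
grip_force: 25.0
```

Run:
```python
from h import *
s=ctrl.get_state();print(pose(),s['ft_force'])
```

```text
(array([0.64301192, 0.06740356, 0.03586195]), array([2.06600111e+00, 2.36627851e+00, 9.37478371e-04])) [-0.19730031  0.97806469 -2.0836885 ]
```

{"fn": "step_arm", "kwargs": {
  "commands": [
    {"travel": [0,0,0.002],"turn": [0,0,0]},
    {"travel": [0,0,0.003],"turn": [0,0,0]},
    {"travel": [0,0,0.004],"turn": [0,0,0]}
  ]
}}

```text
time: 8.25
position: [0.6428, 0.0674, 0.0316]
tool_rot: [2.066, 2.366, 0.0]
ft_force: [-0.2, 0.3, -1.3]
grip_width: 0.181
grip_force: 25.0
```

{"fn": "step_arm", "kwargs": {
  "commands": [
    {"travel": [0,0,0.001],"turn": [0,0,0]},
    {"travel": [0,0,0.002],"turn": [0,0,0]},
    {"travel": [0,0,0.002],"turn": [0,0,0]}
  ]
}}

```text
time: 8.55
position: [0.6428, 0.0674, 0.0304]
tool_rot: [-2.066, -2.366, -0.001]
ft_force: [-2.6, 0.4, 5.2]
grip_width: 0.179
grip_force: 25.0
```

Contact. I release the pull and rise.

{"fn": "step_arm", "kwargs": {
  "commands": [
    {"travel": [0,0,0],"turn": [0,0,0]},
    {"travel": [0,0,0],"turn": [0,0,0]},
    {"travel": [0,0,0],"turn": [0,0,0]},
    {"travel": [0,0,-0.005],"turn": [0,0,0]},
    {"travel": [0,0,-0.02],"turn": [0,0,0]}
  ],
  "gripper": 0.5
}}

```text
time: 9.05
position: [0.6416, 0.0673, 0.0488]
tool_rot: [-2.065, -2.365, 0.004]
ft_force: [-0.0, 0.7, 0.2]
grip_width: 0.483
grip_force: 0.0
```

{"fn": "step_arm", "kwargs": {
  "commands": [
    {"travel": [0,0,-0.05],"turn": [0,0,0]},
    {"travel": [0,0,-0.1],"turn": [0,0,0]},
    {"travel": [0,0,-0.15],"turn": [0,0,0]},
    {"travel": [0,0,-0.2],"turn": [0,0,0]},
    {"travel": [0,0,-0.2],"turn": [0,0,0]}
  ],
  "gripper": 1
}}

```text
time: 9.55
position: [0.6467, 0.0663, 0.2592]
tool_rot: [2.061, 2.359, 0.018]
ft_force: [1.2, 0.3, 0.2]
grip_width: 0.872
grip_force: 0.0
```

Run:
```python
from h import *
print(pose())
d=np.array([np.cos(np.radians(60.3)),np.sin(np.radians(60.3)),0])
b=np.array([.4928,-.3021,0])
t=b+.052*d;print('tamper',t,'cup',b-.052*d)
# viewing pose: closing line at -29.7, tool x = ydir+90
a=np.radians(-29.7+90);x=np.array([np.cos(a),np.sin(a),0])
p=plan(b-.075*x+[0,0,.30],-29.7)
print(p)
```

```text
(array([0.64667804, 0.06630468, 0.25922263]), array([2.06129092, 2.35891521, 0.01799924]))
tamper [ 0.51856385 -0.25693116  0.        ] cup [ 0.46703615 -0.34726884  0.        ]
travel [-0.404  -0.2468 -0.0447] turn [ 0.8 -0.3 37.4]
(array([ 0.4556406 , -0.36724736,  0.3       ]), array([2.71657739, 1.57791371, 0.        ]))
```

{"fn": "step_arm", "kwargs": {
  "commands": [
    {"travel": [-0.042,-0.025,-0.01],"turn": [0,0,4]},
    {"travel": [-0.084,-0.05,-0.02],"turn": [0,0,8]},
    {"travel": [-0.126,-0.075,-0.03],"turn": [0,0,12]},
    {"travel": [-0.168,-0.1,-0.04],"turn": [0,0,16]},
    {"travel": [-0.21,-0.125,-0.045],"turn": [0,0,20]}
  ]
}}

```text
time: 10.05
position: [0.5463, -0.1598, 0.2961]
tool_rot: [2.449, 1.967, 0.004]
ft_force: [0.6, -1.1, 0.8]
grip_width: 1.001
grip_force: 0.0
```

Run:
```python
from h import *
plan((.4556,-.3672,.3),-29.7)
```

```text
travel [-0.222  -0.0439 -0.0043] turn [ 0.1 -0.1 17.3]
```

{"fn": "step_arm", "kwargs": {
  "commands": [
    {"travel": [-0.045,-0.009,0],"turn": [0,0,4]},
    {"travel": [-0.09,-0.018,0],"turn": [0,0,8]},
    {"travel": [-0.135,-0.027,0],"turn": [0,0,12]},
    {"travel": [-0.18,-0.036,0],"turn": [0,0,16]},
    {"travel": [-0.22,-0.043,-0.004],"turn": [0,0,17]}
  ]
}}

```text
time: 10.55
position: [0.4566, -0.3655, 0.2991]
tool_rot: [-2.713, -1.584, -0.002]
ft_force: [0.0, -0.6, 1.0]
grip_width: 0.998
grip_force: 0.0
```

{"fn": "step_arm", "kwargs": {
  "commands": [
    {"travel": [0,0,0],"turn": [0,0,0]}
  ]
}}

```text
time: 10.65
position: [0.4529, -0.3709, 0.3001]
tool_rot: [2.718, 1.569, -0.003]
ft_force: [-0.6, -0.9, -0.3]
grip_width: 0.998
grip_force: 0.0
```

Run:
```python
from h import *
p=pose();np.save('p2.npy',p);im=ctrl.get_image('wrist')[:,:,::-1].copy();cv2.imwrite('pics/w4.png',im)
print(p,proj('wrist',(.5186,-.2569,.092),p),proj('wrist',(.467,-.3473,.086),p))
```

```text
(array([ 0.45289955, -0.37088214,  0.3001295 ]), array([ 2.71759055,  1.56891516, -0.00312226])) [323.23142113  50.25886851] [323.90646351 180.26246657]
```

View pics/w4.png

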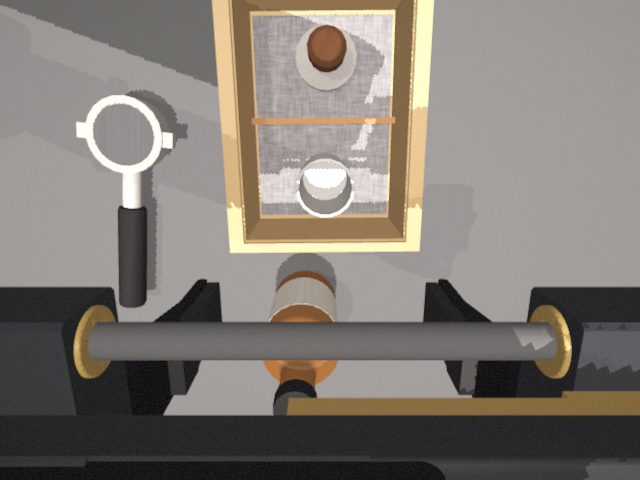

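The tamper handle is at (327,48) with its base at (326,59), and the cup rim is centred at (325.5,187). Both are upright.

Run:
```python
from h import *
p=np.load('p2.npy');p=(p[0],p[1])
t=ray('wrist',(327,48),.083,p);t2=ray('wrist',(326,60),.028,p);c=ray('wrist',(325.5,187),.086,p)
print(t,t2,c)
q=plan((*t2[:2],.2),-29.7)
plan((*t2[:2],.07),-29.7,q)
```

```text
[ 0.52286051 -0.25573944  0.083     ] [ 0.52198282 -0.25675498  0.028     ] [ 0.46524649 -0.3531443   0.086     ]
travel [0.1294 0.0028 0.0995] turn [ 0.1  0.1 -0. ]
travel [-0.    0.    0.13] turn [-0. -0.  0.]
```

{"fn": "step_arm", "kwargs": {
  "commands": [
    {"travel": [0.04,0.001,0.01],"turn": [0,0,0]},
    {"travel": [0.085,0.002,0.04],"turn": [0,0,0]},
    {"travel": [0.129,0.003,0.08],"turn": [0,0,0]},
    {"travel": [0.129,0.003,0.13],"turn": [0,0,0]},
    {"travel": [0.129,0.003,0.13],"turn": [0,0,0]}
  ],
  "gripper": 0.75,
  "force": 30
}}

```text
time: 11.2
position: [0.5231, -0.2466, 0.1638]
tool_rot: [-2.699, -1.593, 0.007]
ft_force: [-0.5, -0.2, -0.5]
grip_width: 0.757
grip_force: 0.0
```

Run:
```python
from h import *
print(pose()[0])
plan((.522,-.2562,.063),-29.7)
```

```text
[ 0.52310663 -0.24660912  0.16380575]
travel [-0.0089  0.0045  0.1008] turn [-0.5  0.   0.8]
```

{"fn": "step_arm", "kwargs": {
  "commands": [
    {"travel": [0,0,0],"turn": [0,0,0]},
    {"travel": [0,0,0],"turn": [0,0,0]}
  ]
}}

```text
time: 11.4
position: [0.5245, -0.2542, 0.1708]
tool_rot: [2.71, 1.585, 0.002]
ft_force: [-0.2, 0.1, 0.8]
grip_width: 0.752
grip_force: 0.0
```

Run:
```python
from h import *
print(pose()[0])
plan((.522,-.2562,.063),-29.7)
```

```text
[ 0.52452187 -0.25415363  0.17081839]
travel [-0.003  -0.0015  0.1078] turn [0.2 0.  0.3]
```

{"fn": "step_arm", "kwargs": {
  "commands": [
    {"travel": [-0.003,-0.001,0.035],"turn": [0,0,0]},
    {"travel": [-0.003,-0.001,0.07],"turn": [0,0,0]},
    {"travel": [-0.003,-0.001,0.095],"turn": [0,0,0]},
    {"travel": [-0.003,-0.001,0.107],"turn": [0,0,0]},
    {"travel": [-0.003,-0.001,0.107],"turn": [0,0,0]}
  ]
}}

```text
time: 11.9
position: [0.5218, -0.2555, 0.0621]
tool_rot: [2.711, 1.586, -0.0]
ft_force: [0.4, 0.4, -0.6]
grip_width: 0.753
grip_force: 0.0
```

{"fn": "step_arm", "kwargs": {
  "commands": [
    {"travel": [0,0,0],"turn": [0,0,0]},
    {"travel": [0,0,0],"turn": [0,0,0]},
    {"travel": [0,0,0],"turn": [0,0,0]},
    {"travel": [0,0,0],"turn": [0,0,0]},
    {"travel": [0,0,0],"turn": [0,0,0]}
  ],
  "gripper": 0.2,
  "force": 30
}}

```text
time: 12.4
position: [0.5226, -0.2547, 0.0622]
tool_rot: [2.709, 1.588, 0.002]
ft_force: [0.6, -1.1, 1.1]
grip_width: 0.382
grip_force: 1.0
```

{"fn": "step_arm", "kwargs": {
  "commands": [
    {"travel": [0,0,0],"turn": [0,0,0]},
    {"travel": [0,0,0],"turn": [0,0,0]}
  ]
}}

```text
time: 12.6
position: [0.5226, -0.2548, 0.0621]
tool_rot: [2.709, 1.588, 0.002]
ft_force: [2.0, -0.6, 1.9]
grip_width: 0.366
grip_force: 30.0
```

{"fn": "step_arm", "kwargs": {
  "commands": [
    {"travel": [0,0,-0.01],"turn": [0,0,0]},
    {"travel": [0,0,-0.04],"turn": [0,0,0]},
    {"travel": [0,0,-0.075],"turn": [0,0,0]},
    {"travel": [0,0,-0.11],"turn": [0,0,0]},
    {"travel": [0,0,-0.14],"turn": [0,0,0]}
  ]
}}

```text
time: 13.1
position: [0.5208, -0.2544, 0.2028]
tool_rot: [-2.71, -1.587, 0.001]
ft_force: [0.5, -0.3, -3.7]
grip_width: 0.37
grip_force: 30.0
```

Run:
```python
from h import *
s=ctrl.get_state();print(pose(),s['ft_force'],s['grip_width'])
q=plan((.58,.03,.2),0)
q=plan((.5436,.3684,.2),30,q)
```

```text
(array([ 0.52075641, -0.25440416,  0.20280294]), array([-2.70978778e+00, -1.58678038e+00,  1.27850553e-03])) [ 0.49688124 -0.27982123 -3.66152476] 0.3704013664282574
travel [ 0.277  -0.0875  0.0029] turn [ -0.1  -0.  -29.3]
travel [ 0.3384 -0.0364 -0.    ] turn [  0.   0. -30.]
```

{"fn": "step_arm", "kwargs": {
  "commands": [
    {"travel": [0.03,-0.01,0],"turn": [0,0,0]},
    {"travel": [0.072,-0.023,0],"turn": [0,0,0]},
    {"travel": [0.118,-0.037,0],"turn": [0,0,0]},
    {"travel": [0.164,-0.052,0],"turn": [0,0,0]},
    {"travel": [0.21,-0.066,0],"turn": [0,0,0]}
  ]
}}

```text
time: 13.6
position: [0.5656, -0.0372, 0.2012]
tool_rot: [-2.709, -1.587, 0.002]
ft_force: [0.6, -0.5, -3.2]
grip_width: 0.372
grip_force: 30.0
```

{"fn": "step_arm", "kwargs": {
  "commands": [
    {"travel": [0.042,-0.018,0],"turn": [0,0,-5]},
    {"travel": [0.084,-0.038,0],"turn": [0,0,-12]},
    {"travel": [0.126,-0.058,0],"turn": [0,0,-20]},
    {"travel": [0.165,-0.078,0],"turn": [0,0,-28]},
    {"travel": [0.2,-0.1,0],"turn": [0,0,-35]}
  ]
}}

```text
time: 14.1
position: [0.5762, 0.1862, 0.2009]
tool_rot: [-2.1, -2.335, 0.003]
ft_force: [0.2, 0.0, -3.7]
grip_width: 0.368
grip_force: 30.0
```

Run:
```python
from h import *
s=ctrl.get_state();print(pose(),s['ft_force'],s['grip_width'])
plan((.5436,.3684,.15),30)
```

```text
(array([0.57618754, 0.1861551 , 0.20094718]), array([-2.09989738, -2.33546918,  0.00316726])) [ 2.28432945e-01  5.00145271e-04 -3.66988951e+00] 0.3677534049706475
travel [ 0.1847 -0.013   0.0508] turn [ -0.1   0.  -23.9]
```

{"fn": "step_arm", "kwargs": {
  "commands": [
    {"travel": [0.042,-0.003,0],"turn": [0,0,-6]},
    {"travel": [0.084,-0.006,0.005],"turn": [0,0,-12]},
    {"travel": [0.126,-0.009,0.02],"turn": [0,0,-18]},
    {"travel": [0.165,-0.012,0.04],"turn": [0,0,-24]},
    {"travel": [0.184,-0.013,0.05],"turn": [0,0,-24]}
  ]
}}

```text
time: 14.6
position: [0.5418, 0.3705, 0.1486]
tool_rot: [-1.565, -2.719, 0.005]
ft_force: [-1.1, 0.6, -4.1]
grip_width: 0.372
grip_force: 30.0
```

{"fn": "step_arm", "kwargs": {
  "commands": [
    {"travel": [0,0,0.015],"turn": [0,0,0]},
    {"travel": [0,0,0.035],"turn": [0,0,0]},
    {"travel": [0,0,0.055],"turn": [0,0,0]},
    {"travel": [0,0,0.07],"turn": [0,0,0]},
    {"travel": [0,0,0.075],"turn": [0,0,0]}
  ]
}}

```text
time: 15.1
position: [0.5452, 0.3638, 0.0744]
tool_rot: [-1.58, -2.715, 0.006]
ft_force: [-0.3, -1.2, -3.5]
grip_width: 0.372
grip_force: 30.0
```

Run:
```python
from h import *
s=ctrl.get_state();print(pose(),s['ft_force'],s['grip_width'])
plan((.5436,.3684,.063),30)
im=ctrl.get_image('top')[150:390,100:500,::-1];cv2.imwrite('pics/t5.png',cv2.resize(im,None,fx=2,fy=2))
```

```text
(array([0.54522384, 0.36380564, 0.07444083]), array([-1.57972143, -2.71470222,  0.00649469])) [-0.26051917 -1.1751946  -3.48019982] 0.37183325279035506
travel [0.0048 0.0009 0.0114] turn [-0.2  0.1 -0.4]
```

View pics/t5.png

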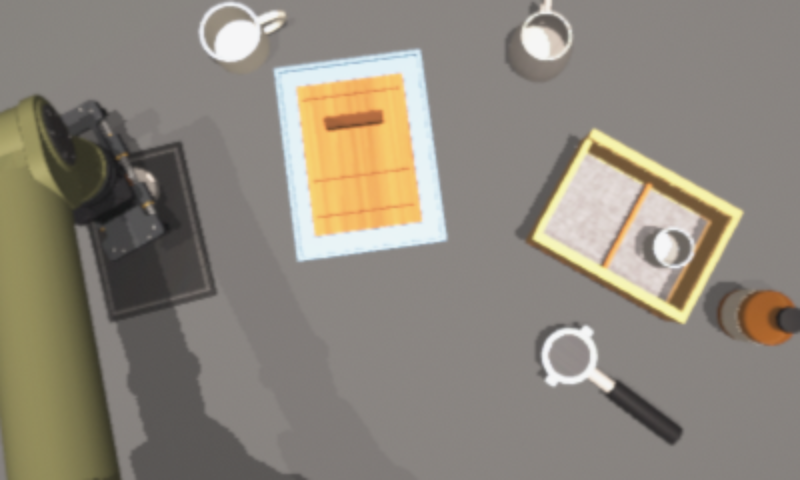

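The lid lies flat and central in the tray, at crop (360,155). The tamper base, at (147,185), is inside the mat outline. I lower it.

{"fn": "step_arm", "kwargs": {
  "commands": [
    {"travel": [0.002,0,0.003],"turn": [0,0,0]},
    {"travel": [0.003,0,0.006],"turn": [0,0,0]},
    {"travel": [0.003,0,0.009],"turn": [0,0,0]},
    {"travel": [0.003,0,0.0105],"turn": [0,0,0]},
    {"travel": [0.003,0,0.011],"turn": [0,0,0]}
  ]
}}

```text
time: 15.65
position: [0.5445, 0.3687, 0.0656]
tool_rot: [1.577, 2.717, 0.0]
ft_force: [0.4, -0.2, -3.4]
grip_width: 0.366
grip_force: 30.0
```

{"fn": "step_arm", "kwargs": {
  "commands": [
    {"travel": [0,0,0.001],"turn": [0,0,0]},
    {"travel": [0,0,0.002],"turn": [0,0,0]},
    {"travel": [0,0,0.002],"turn": [0,0,0]}
  ]
}}

```text
time: 15.95
position: [0.5445, 0.3687, 0.0635]
tool_rot: [-1.577, -2.717, 0.0]
ft_force: [-0.2, 0.1, -3.4]
grip_width: 0.366
grip_force: 30.0
```

{"fn": "step_arm", "kwargs": {
  "commands": [
    {"travel": [0,0,0.001],"turn": [0,0,0]},
    {"travel": [0,0,0.002],"turn": [0,0,0]},
    {"travel": [0,0,0.002],"turn": [0,0,0]}
  ]
}}

```text
time: 16.25
position: [0.5444, 0.3687, 0.0614]
tool_rot: [-1.577, -2.717, 0.0]
ft_force: [-0.2, -0.1, -3.9]
grip_width: 0.368
grip_force: 30.0
```

{"fn": "step_arm", "kwargs": {
  "commands": [
    {"travel": [0,0,0.001],"turn": [0,0,0]},
    {"travel": [0,0,0.001],"turn": [0,0,0]}
  ]
}}

```text
time: 16.45
position: [0.5444, 0.3686, 0.0604]
tool_rot: [-1.577, -2.717, 0.0]
ft_force: [-0.2, 0.6, -3.6]
grip_width: 0.373
grip_force: 30.0
```

{"fn": "step_arm", "kwargs": {
  "commands": [
    {"travel": [0,0,0.0005],"turn": [0,0,0]},
    {"travel": [0,0,0.001],"turn": [0,0,0]},
    {"travel": [0,0,0.001],"turn": [0,0,0]}
  ]
}}

```text
time: 16.75
position: [0.5446, 0.3688, 0.0601]
tool_rot: [-1.577, -2.717, -0.001]
ft_force: [-0.7, 0.1, 0.7]
grip_width: 0.37
grip_force: 30.0
```

{"fn": "step_arm", "kwargs": {
  "commands": [
    {"travel": [0,0,0],"turn": [0,0,0]},
    {"travel": [0,0,0],"turn": [0,0,0]},
    {"travel": [0,0,0],"turn": [0,0,0]},
    {"travel": [0,0,-0.01],"turn": [0,0,0]},
    {"travel": [0,0,-0.04],"turn": [0,0,0]}
  ],
  "gripper": 0.7
}}

```text
time: 17.25
position: [0.5426, 0.3677, 0.0976]
tool_rot: [-1.576, -2.716, 0.008]
ft_force: [-0.7, 1.1, -0.9]
grip_width: 0.675
grip_force: 0.0
```

{"fn": "step_arm", "kwargs": {
  "commands": [
    {"travel": [0,0,-0.03],"turn": [0,0,0]},
    {"travel": [0,0,-0.07],"turn": [0,0,0]},
    {"travel": [0,0,-0.1],"turn": [0,0,0]}
  ]
}}

```text
time: 17.55
position: [0.5453, 0.3688, 0.203]
tool_rot: [1.577, 2.716, 0.004]
ft_force: [0.1, 0.2, 0.5]
grip_width: 0.7
grip_force: 0.0
```

Run:
```python
from h import *
s=ctrl.get_state();print(pose(),s['ft_force'],s['grip_width'],s['joint_positions'])
print(ray('top',(437,273.3),.086))
q=plan((.57,.0,.22),30)
q=plan((.466,-.351,.2),-29.7,q)
```

```text
(array([0.54530422, 0.36881992, 0.20302379]), array([1.57674921, 2.71585299, 0.00449521])) [0.12996572 0.18124658 0.46770388] 0.6999857448333661 [-1.15883963  0.41026567  0.69425008  1.49973257 -0.26669308  1.32472167
  0.07760847]
[ 0.46462658 -0.35547005  0.086     ]
travel [-0.3325 -0.1614 -0.0176] turn [ 0.2 -0.  -0.3]
travel [-0.252  -0.2656  0.02  ] turn [-0.  -0.  59.7]
```

{"fn": "step_arm", "kwargs": {
  "commands": [
    {"travel": [-0.036,-0.018,-0.01],"turn": [0,0,0]},
    {"travel": [-0.08,-0.039,-0.018],"turn": [0,0,0]},
    {"travel": [-0.124,-0.06,-0.018],"turn": [0,0,0]},
    {"travel": [-0.168,-0.081,-0.018],"turn": [0,0,0]},
    {"travel": [-0.21,-0.102,-0.018],"turn": [0,0,0]}
  ]
}}

```text
time: 18.05
position: [0.5604, 0.1334, 0.2187]
tool_rot: [1.577, 2.716, 0.003]
ft_force: [1.3, 0.9, -0.1]
grip_width: 0.7
grip_force: 0.0
```

{"fn": "step_arm", "kwargs": {
  "commands": [
    {"travel": [-0.042,-0.02,0],"turn": [0,0,5]},
    {"travel": [-0.084,-0.04,0],"turn": [0,0,12]},
    {"travel": [-0.125,-0.065,0],"turn": [0,0,20]},
    {"travel": [-0.165,-0.095,0],"turn": [0,0,27]},
    {"travel": [-0.2,-0.125,0],"turn": [0,0,34]}
  ]
}}

```text
time: 18.55
position: [0.5506, -0.1027, 0.2186]
tool_rot: [2.308, 2.129, 0.002]
ft_force: [1.0, -0.3, 0.5]
grip_width: 0.696
grip_force: 0.0
```

Run:
```python
from h import *
print(pose())
q=plan((.465,-.354,.2),-29.7)
```

```text
(array([ 0.55061832, -0.10273606,  0.21861835]), array([2.30819675e+00, 2.12942642e+00, 2.30266022e-03]))
travel [-0.2573 -0.0652  0.0184] turn [ 0.1 -0.  25.1]
```

{"fn": "step_arm", "kwargs": {
  "commands": [
    {"travel": [-0.045,-0.012,0],"turn": [0,0,5]},
    {"travel": [-0.09,-0.024,0],"turn": [0,0,10]},
    {"travel": [-0.138,-0.036,0],"turn": [0,0,15]},
    {"travel": [-0.184,-0.048,0],"turn": [0,0,20]},
    {"travel": [-0.23,-0.06,0],"turn": [0,0,25]}
  ],
  "gripper": 0.78
}}

```text
time: 19.05
position: [0.4734, -0.3265, 0.2186]
tool_rot: [2.712, 1.584, 0.003]
ft_force: [0.8, 0.5, 0.4]
grip_width: 0.78
grip_force: 0.0
```

Run:
```python
from h import *
print(pose())
q=plan((.465,-.354,.12),-29.7)
```

```text
(array([ 0.47336962, -0.32653147,  0.21860232]), array([2.71233898, 1.58371766, 0.00319995]))
travel [-0.0282  0.006   0.0986] turn [ 0.1 -0.1  0.3]
```

{"fn": "step_arm", "kwargs": {
  "commands": [
    {"travel": [-0.015,0.003,0.01],"turn": [0,0,0]},
    {"travel": [-0.028,0.006,0.04],"turn": [0,0,0]},
    {"travel": [-0.028,0.006,0.075],"turn": [0,0,0]},
    {"travel": [-0.028,0.006,0.095],"turn": [0,0,0]},
    {"travel": [-0.028,0.006,0.095],"turn": [0,0,0]}
  ]
}}

```text
time: 19.55
position: [0.4639, -0.3511, 0.1204]
tool_rot: [-2.707, -1.586, 0.003]
ft_force: [-0.4, 0.9, 0.0]
grip_width: 0.78
grip_force: 0.0
```

{"fn": "step_arm", "kwargs": {
  "commands": [
    {"travel": [0,0,0],"turn": [0,0,0]},
    {"travel": [0,0,0],"turn": [0,0,0]}
  ]
}}

```text
time: 19.75
position: [0.4665, -0.3529, 0.1244]
tool_rot: [2.708, 1.588, 0.003]
ft_force: [0.0, -0.3, -0.1]
grip_width: 0.778
grip_force: 0.0
```

Run:
```python
from h import *
print(pose())
q=plan((.465,-.354,.064),-29.7)
```

```text
(array([ 0.46647655, -0.35289731,  0.12442208]), array([2.70810670e+00, 1.58756726e+00, 2.54177661e-03]))
travel [-0.0017 -0.0009  0.0604] turn [ 0.2 -0.   0.5]
```

{"fn": "step_arm", "kwargs": {
  "commands": [
    {"travel": [-0.002,-0.001,0.005],"turn": [0,0,0]},
    {"travel": [-0.002,-0.001,0.025],"turn": [0,0,0]},
    {"travel": [-0.002,-0.001,0.045],"turn": [0,0,0]},
    {"travel": [-0.002,-0.001,0.058],"turn": [0,0,0]},
    {"travel": [-0.002,-0.001,0.06],"turn": [0,0,0]}
  ],
  "gripper": 0.86
}}

```text
time: 20.25
position: [0.463, -0.3528, 0.0614]
tool_rot: [-2.709, -1.588, 0.002]
ft_force: [0.5, 0.0, 0.2]
grip_width: 0.861
grip_force: 0.0
```

{"fn": "step_arm", "kwargs": {
  "commands": [
    {"travel": [0,0,0],"turn": [0,0,0]},
    {"travel": [0,0,0],"turn": [0,0,0]},
    {"travel": [0,0,0],"turn": [0,0,0]},
    {"travel": [0,0,0],"turn": [0,0,0]},
    {"travel": [0,0,0],"turn": [0,0,0]}
  ],
  "gripper": 0.45,
  "force": 15
}}

```text
time: 20.75
position: [0.4643, -0.3539, 0.0634]
tool_rot: [2.709, 1.588, 0.002]
ft_force: [0.9, -0.7, 3.6]
grip_width: 0.604
grip_force: 15.0
```

Gripped: the width is 0.604 × 87 ≈ 53 mm. I lift.

{"fn": "step_arm", "kwargs": {
  "commands": [
    {"travel": [0,0,-0.01],"turn": [0,0,0]},
    {"travel": [0,0,-0.04],"turn": [0,0,0]},
    {"travel": [0,0,-0.08],"turn": [0,0,0]},
    {"travel": [0,0,-0.12],"turn": [0,0,0]},
    {"travel": [0,0,-0.145],"turn": [0,0,0]}
  ]
}}

```text
time: 21.25
position: [0.4638, -0.3543, 0.2108]
tool_rot: [2.709, 1.586, 0.002]
ft_force: [-0.3, 0.3, -2.1]
grip_width: 0.606
grip_force: 15.0
```

Run:
```python
from h import *
s=ctrl.get_state();print(pose(),s['ft_force'],s['grip_width'])
q=plan((.58,-.05,.21),-29.7)
q=plan((.57,.15,.21),10,q)
q=plan((.4372,.3406,.21),30,q)
```

```text
(array([ 0.46375516, -0.35427774,  0.21075077]), array([2.70914877e+00, 1.58631862e+00, 2.37710416e-03])) [-0.28866998  0.29422616 -2.07893384] 0.6057217747958898
travel [ 0.3222 -0.0475  0.0007] turn [ 0.2 -0.   0.4]
travel [ 0.1688 -0.1078  0.    ] turn [ -0.   -0.  -39.7]
travel [ 0.2108 -0.0977 -0.    ] turn [  0.   0. -20.]
```

{"fn": "step_arm", "kwargs": {
  "commands": [
    {"travel": [0.035,-0.005,0],"turn": [0,0,0]},
    {"travel": [0.08,-0.012,0],"turn": [0,0,0]},
    {"travel": [0.126,-0.019,0],"turn": [0,0,0]},
    {"travel": [0.172,-0.026,0],"turn": [0,0,0]},
    {"travel": [0.218,-0.032,0],"turn": [0,0,0]}
  ]
}}

```text
time: 21.75
position: [0.5422, -0.1458, 0.208]
tool_rot: [-2.71, -1.587, -0.001]
ft_force: [0.7, -0.9, -1.7]
grip_width: 0.604
grip_force: 15.0
```

{"fn": "step_arm", "kwargs": {
  "commands": [
    {"travel": [0.045,-0.007,0],"turn": [0,0,-4]},
    {"travel": [0.09,-0.015,0],"turn": [0,0,-10]},
    {"travel": [0.13,-0.03,0],"turn": [0,0,-18]},
    {"travel": [0.168,-0.052,0],"turn": [0,0,-26]},
    {"travel": [0.205,-0.076,0],"turn": [0,0,-34]}
  ]
}}

```text
time: 22.25
position: [0.5758, 0.0698, 0.2079]
tool_rot: [2.121, 2.317, -0.001]
ft_force: [0.3, 0.6, -0.9]
grip_width: 0.611
grip_force: 15.0
```

Run:
```python
from h import *
s=ctrl.get_state();print(pose(),s['grip_width'])
q=plan((.4372,.3406,.21),30)
```

```text
(array([0.57581925, 0.06979578, 0.20785979]), array([ 2.12142303e+00,  2.31680779e+00, -5.43243496e-04])) 0.6109897019557851
travel [ 0.2819 -0.1143 -0.0022] turn [ -0.   0. -25.]
```

{"fn": "step_arm", "kwargs": {
  "commands": [
    {"travel": [0.042,-0.017,0],"turn": [0,0,0]},
    {"travel": [0.084,-0.034,0],"turn": [0,0,0]},
    {"travel": [0.126,-0.051,0],"turn": [0,0,0]},
    {"travel": [0.168,-0.068,0],"turn": [0,0,0]},
    {"travel": [0.21,-0.085,0],"turn": [0,0,0]}
  ]
}}

```text
time: 22.75
position: [0.4728, 0.2717, 0.208]
tool_rot: [-2.128, -2.311, -0.0]
ft_force: [-0.0, 0.1, -0.3]
grip_width: 0.601
grip_force: 15.0
```

{"fn": "step_arm", "kwargs": {
  "commands": [
    {"travel": [0.04,-0.016,0],"turn": [0,0,-6]},
    {"travel": [0.072,-0.029,0],"turn": [0,0,-12]},
    {"travel": [0.072,-0.029,0.03],"turn": [0,0,-18]},
    {"travel": [0.072,-0.029,0.06],"turn": [0,0,-24]},
    {"travel": [0.072,-0.029,0.08],"turn": [0,0,-25]}
  ]
}}

```text
time: 23.25
position: [0.438, 0.3393, 0.1259]
tool_rot: [-1.572, -2.719, 0.004]
ft_force: [-1.1, -0.4, -1.0]
grip_width: 0.607
grip_force: 15.0
```

{"fn": "step_arm", "kwargs": {
  "commands": [
    {"travel": [0,0,0],"turn": [0,0,0]},
    {"travel": [0,0,0],"turn": [0,0,0]}
  ]
}}

```text
time: 23.45
position: [0.4394, 0.3397, 0.1281]
tool_rot: [1.578, 2.716, -0.0]
ft_force: [-0.2, 0.2, -2.0]
grip_width: 0.605
grip_force: 15.0
```

Run:
```python
from h import *
s=ctrl.get_state();print(pose(),s['grip_width'])
q=plan((.4372,.3406,.070),30)
```

```text
(array([0.43941619, 0.33971265, 0.12812608]), array([ 1.57829822e+00,  2.71598206e+00, -3.57250987e-04])) 0.6045905878990674
travel [ 0.0019 -0.0015  0.0581] turn [-0.   0.  -0.3]
```

{"fn": "step_arm", "kwargs": {
  "commands": [
    {"travel": [0.001,-0.001,0.02],"turn": [0,0,0]},
    {"travel": [0.001,-0.001,0.038],"turn": [0,0,0]},
    {"travel": [0.001,-0.001,0.051],"turn": [0,0,0]},
    {"travel": [0.001,-0.001,0.059],"turn": [0,0,0]},
    {"travel": [0.001,-0.001,0.06],"turn": [0,0,0]}
  ]
}}

```text
time: 23.95
position: [0.4378, 0.3403, 0.0674]
tool_rot: [1.577, 2.717, -0.001]
ft_force: [-1.0, 0.5, -1.1]
grip_width: 0.605
grip_force: 15.0
```

{"fn": "step_arm", "kwargs": {
  "commands": [
    {"travel": [0,0,0.002],"turn": [0,0,0]},
    {"travel": [0,0,0.004],"turn": [0,0,0]},
    {"travel": [0,0,0.005],"turn": [0,0,0]},
    {"travel": [0,0,0.005],"turn": [0,0,0]}
  ]
}}

```text
time: 24.35
position: [0.4379, 0.3405, 0.0628]
tool_rot: [1.577, 2.717, 0.001]
ft_force: [0.9, -0.3, -1.1]
grip_width: 0.607
grip_force: 15.0
```

{"fn": "step_arm", "kwargs": {
  "commands": [
    {"travel": [0,0,0.0005],"turn": [0,0,0]},
    {"travel": [0,0,0.001],"turn": [0,0,0]},
    {"travel": [0,0,0.001],"turn": [0,0,0]}
  ]
}}

```text
time: 24.65
position: [0.4378, 0.3404, 0.0616]
tool_rot: [-1.577, -2.717, -0.0]
ft_force: [-0.1, 0.4, -1.1]
grip_width: 0.604
grip_force: 15.0
```

{"fn": "step_arm", "kwargs": {
  "commands": [
    {"travel": [0,0,0.0005],"turn": [0,0,0]},
    {"travel": [0,0,0.001],"turn": [0,0,0]},
    {"travel": [0,0,0.001],"turn": [0,0,0]}
  ]
}}

```text
time: 24.95
position: [0.4379, 0.3405, 0.0614]
tool_rot: [-1.577, -2.717, -0.0]
ft_force: [-2.4, -1.8, 5.3]
grip_width: 0.608
grip_force: 15.0
```

Contact. I release, rise clear and check.

{"fn": "step_arm", "kwargs": {
  "commands": [
    {"travel": [0,0,0],"turn": [0,0,0]},
    {"travel": [0,0,0],"turn": [0,0,0]},
    {"travel": [0,0,0],"turn": [0,0,0]},
    {"travel": [0,0,-0.01],"turn": [0,0,0]},
    {"travel": [0,0,-0.04],"turn": [0,0,0]}
  ],
  "gripper": 0.85
}}

```text
time: 25.45
position: [0.4361, 0.3389, 0.099]
tool_rot: [-1.577, -2.717, 0.009]
ft_force: [0.6, 0.1, 0.4]
grip_width: 0.839
grip_force: 0.0
```

{"fn": "step_arm", "kwargs": {
  "commands": [
    {"travel": [0,0,-0.04],"turn": [0,0,0]},
    {"travel": [0,0,-0.08],"turn": [0,0,0]},
    {"travel": [0,0,-0.12],"turn": [0,0,0]},
    {"travel": [0,0,-0.16],"turn": [0,0,0]},
    {"travel": [0,0,-0.16],"turn": [0,0,0]}
  ]
}}

```text
time: 25.95
position: [0.4406, 0.342, 0.2673]
tool_rot: [1.577, 2.715, 0.017]
ft_force: [-0.1, -0.8, -0.6]
grip_width: 0.851
grip_force: 0.0
```

Run:
```python
from h import *
s=ctrl.get_state();print(pose()[0],s['ft_force'],s['time'])
a=ctrl.get_image('top')[150:390,100:500,::-1]
b=ctrl.get_image('scene')[100:400,120:520,::-1]
cv2.imwrite('pics/f.png',cv2.resize(np.vstack([a,b]),None,fx=1.1,fy=1.1))
```

```text
[0.44063499 0.34195289 0.267295  ] [-0.08182069 -0.79900274 -0.61841931] 25.95
```

View pics/f.png

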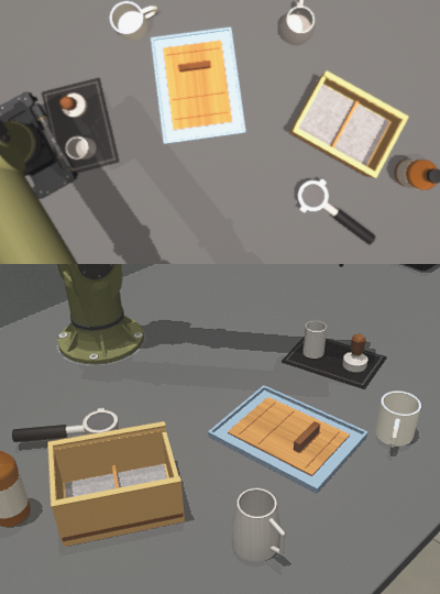

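The lid lies flat in the tray with the pull on top, at (197,85). The tamper (72,103) and cup (78,148) stand wholly on the mat. The bystanders have not moved and the gripper is clear.

```bash
python3 -c "
from bench import ctrl
print(ctrl.close_job())"
```

```text
the job is handed in; nothing more can be done
None
```

The job is handed in at about 26 s: the lid is flat in the blue tray with the pull on top, the tamper and dosing cup stand upright on the black mat, and the jug, portafilter, syrup bottle and mug were left where they stood.

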